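# Fit and tug-test a pressure cooker's valve

## Task

Put the black-topped pressure valve from the small-parts tray onto the vent pipe in the middle of the pressure cooker's lid and press it straight down until it clicks home on its seat. Then prove that its clip holds: pull it straight up with a steady 10 newtons (about one kilo) for a good second, without tearing at it, then let it down and leave it sitting home and upright. Do not shift the measuring cup, the jar lid or the pepper jar.

Things in the scene. Friction and masses are not known exactly. Their poses are not given: they have to be found in the camera images.
- valve_mid (a point): the loose pressure valve, upright in the tray: round steel cup 39 mm across, 36 mm tall, open below (bore 20 mm wide, 30 mm deep, sprung clip inside 10 mm above the bottom rim), topped by a ribbed black knob 34 mm across, 20 mm tall, to grip; 56 mm tall in all, about 0.13 kg. This point: on its axis, half-way up, 28 mm above the bottom rim; z up the axis
- seat (a point): top centre of the steel nut (44 mm across) in the middle of the cooker's lid, on which the valve's bottom rim comes to rest, round the vent pipe (valve_mid is then 28 mm above this point). Lifted from here, a clicked-on valve moves freely for 3 to 4 mm, then its clip catches the pipe's bead and the pull grows by some 5 N per mm; it would tear off at 20 to 28 N. z up
- pipe_tip (a point): tip of the steel vent pipe, 28 mm above the seat: tip 5 mm wide, tapering out to a 16 mm bead 16 mm above the seat, 9 mm neck below it. Pressed on, the valve's clip meets the bead when the valve's rim is about 13 mm above the seat, takes 6 to 12 N to go over, snaps past at 6 mm, and the valve then drops freely to the seat. z up
- cooker: the stove-top pressure cooker, aluminium, heavy, fixed: lid 252 mm across and 165 mm high, the nut's top 172 mm. Origin: centre of its underside; a black twin handle reaches out along its x axis to 290 mm from the centre, 100 to 155 mm high; a small plug 10 mm tall stands on the lid 64 mm from the centre
- tray: the shallow steel tray, fixed (325 x 176 mm, rim 18 mm high, floor 2 mm thick), in which the valve, a steel measuring cup (48 mm wide, 46 mm tall) and a flat jar lid (64 mm wide, 15 mm tall) stand in a row along its length, some 90 mm apart, in any order. Origin: centre of its underside, x along its length
- pipe (a joint): how far the vent pipe is drawn up in the hard rubber washer that holds it in the lid: 0 at rest, 1 mm for every 15 N of upward pull on it (it cannot go down)
- measure: the small steel measuring cup in the tray, 48 mm wide at its rim, 46 mm tall; loose, to be left alone. Origin: centre of its underside
- jarlid: the flat round aluminium jar lid in the tray, 64 mm wide, 15 mm tall; loose, to be left alone. Origin: centre of its underside
- pepper: amber pepper jar with a black cap, 48 mm wide, 95 mm tall, standing on the table beyond the cooker and the tray; loose, to be left alone. Origin: centre of its underside
Things that resemble listed ones, but are neither listed nor needed, are in the scene too. Leave any blue or turquoise look-alike of the part that bears valve_mid alone.

How it is judged:
By the outcome, as a careful person would: the job done as asked, in the order asked, and still so for the second after the job is handed in, with the robot touching nothing.
It also fails if it takes over 70 s, if anything falls off the work surface, if the arm or the gripper's body presses on something with over 40 N, if the wrist force passes 120 N, or if a joint passes its speed limit or range.

## Robot

A 7-joint arm with a two-finger parallel gripper is mounted at the origin on the work surface. World frame = base frame: x ahead of the robot, y to its left, z up, the work surface at z = 0. Lengths are in m, angles in rad, forces in N, time in s.
With the tool pointing down it reaches from about 0.4 to 0.9 m from the base axis. Payload 5.5 kg.
Tool frame: the origin (TCP) lies midway between the tips of the shut fingers; the grasp point (between the pads) lies 19 mm behind it (manip.grip_point_offset is the z of the grasp point in the tool frame, in m); z points along the fingers, y is the direction in which the jaws open and shut (so a half turn about z gives the same grasp; the last joint's range is limited). The gripper opens to 92 mm and grips with 3 to 60 N. Pads are 19 mm wide; open, the fingers measure 130 mm over their backs; the gripper's body (75 mm by 190 mm) begins 47 mm behind the grasp point.
Start: joints at [-1.084, 0.501, -0.427, 1.55, 0.221, 1.138, -0.21], TCP at [0.144, 0.634, 0.227] pointing down, gripper open.
Joint ranges: [-2.88, 2.88], [-0.31, 2.03], [-1.54, 1.56], [0.2, 2.42], [-1.41, 4.55], [0.19, 2.02], [-2.57, 2.57]. Speed limits (rad/s): [2.57, 2.57, 3.14, 3.14, 3.14, 3.14, 3.14].

## Interface

Orientations are given as a unit quaternion [w, x, y, z].
In Python, from plant import manip, cams gives the robot as it stands.
- The arm moves only by the shell command python3 -m creep 'ROWS' [OPENING] [FORCE]. ROWS is JSON, a list of rows, each an object with "linear": the shift along the world's x, y, z in mm, a list of three; "rotation": the turn, a rotation vector about the world's x, y, z in rad, a list of three. A call has 1 to 8 rows; each row is the pose to reach, as a shift and turn from the pose commanded when the call began; what a row does not reach only later rows make up. A row lasts 1/10 s, in which the tool goes at most 50 mm and 8.59 degrees, less where a joint would pass 70% of its speed; a pose out of reach is approached as far as the arm can. A call with a gripper value outside its range is refused whole. OPENING is the opening in per cent of the stroke, from 0 (shut) to 100 (fully open), set as the call begins (- or left out, the last holds). The fingers move at their own pace and stop on an object; FORCE is the grip in N (left out, the last holds). Time passes only in rows, so rows that repeat a pose let the fingers close. It gives the time, the measured TCP pose, the force and the opening at its end, in the units of the state.
- manip.read_state(): the state, without advancing time (a new reading comes with each control period).
- cams.grab_frame(name): name is "scene" or "top"; returns (picture, depth): 400x640x3 uint8, blue, green, red; 400x640 float32, m along the optical axis (not along the pixel's ray), 0 where there is no reading.
- cams.calibration(name): a dict with "vertical_fov" (degrees; the focal length in pixels is half the picture's height over the tangent of half this angle, whatever the lens; pixels are square), "cx", "cy" (the principal point, pixels), "R" (3x3) and "t" (3): a world point X has camera coordinates R X + t. Camera axes: x right, y down, z forward; pixel columns grow to the right and rows downward; lengths in m; the calibration is good to about 2 mm. A picture is of the moment at which its call begins. calibration takes no time and is no camera call.
- manip.hand_in(): hands the job in, once; it reports no verdict.
The state is a dict: "clock": time; "joint_pos": joint angles; "qd": joint speeds; "tau": joint torques, N m; "tcp_pos": TCP position; "tool_rot": TCP orientation; "force": force on the tool from outside, world axes, zero at the start; "ft_torque": the same for the moment, N m; "gripper_width": finger opening in m.
Only numpy, scipy, OpenCV 4.12 (cv2) and the standard library are available. Lean on these libraries where they do the work, as an engineer would, in place of code of your own. Each camera call takes 0.05 s, during which the arm holds its last target.

## Working session

There is one attempt and no reset: what is moved stays moved. The work goes in short steps, Python scripts to look and compute and a shell command to move; the robot and the scene stay as the last step left them, time stands still between calls to the robot, and variables do not carry over. Pictures are saved under pics/ and viewed, and the job is handed in when it is done.

```bash
ls; mkdir -p pics; python3 - <<'E'
from plant import manip,cams
import cv2,numpy as np
print(manip.read_state(), manip.grip_point_offset)
for n in("scene","top"):
    p,d=cams.grab_frame(n);cv2.imwrite(f"pics/{n}0.png",p);np.savez(f"{n}0.npz",p=p,d=d);print(n,cams.calibration(n))
E
```

```text
pics
{'clock': 0.0, 'joint_pos': array([-1.08379164,  0.50183588, -0.42676621,  1.55141894,  0.22081284,
        1.13829795, -0.21028917]), 'qd': array([ 0.00064953,  0.00069604, -0.00080007, -0.00070809, -0.00034164,
        0.00057378,  0.00025433]), 'tau': array([-2.69774418e-04, -5.66604924e+01, -5.81590533e+00, -2.79105788e+01,
       -6.85699261e-02,  3.12749937e-02,  1.96665301e-04]), 'tcp_pos': array([0.14417326, 0.63310923, 0.22569657]), 'tool_rot': array([-1.28143652e-04,  1.11647541e-01,  9.93747412e-01, -9.43621663e-04]), 'force': array([-0.19689885, -1.18988408, -0.54680053]), 'ft_torque': array([-0.01792692,  0.00499405, -0.03093824]), 'gripper_width': 0.0916456128921864} -0.0188
scene {'vertical_fov': 50.671583979440655, 'cx': 314.2638930578613, 'cy': 189.66264076225377, 'R': array([[ 0.67033023,  0.74195737, -0.01251586],
       [ 0.4509817 , -0.42072302, -0.78715161],
       [-0.58929864,  0.5220071 , -0.61663255]]), 't': array([-0.35668025, -0.17756092,  1.46980563])}
top {'vertical_fov': 47.39388305243127, 'cx': 320.08942292404413, 'cy': 201.55008691068113, 'R': array([[-2.27744413e-02, -9.99740467e-01,  5.69445996e-04],
       [-9.92783320e-01,  2.25488666e-02, -1.17782971e-01],
       [ 1.17739562e-01, -3.24777784e-03, -9.93039197e-01]]), 't': array([-0.0437071 ,  0.61249666,  1.04034559])}
```

View pics/scene0.png

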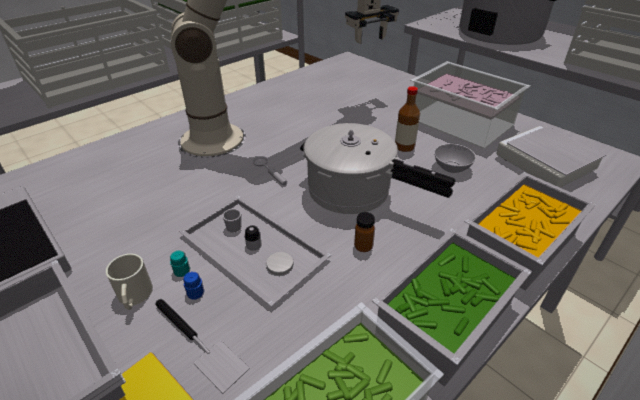

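View pics/top0.png

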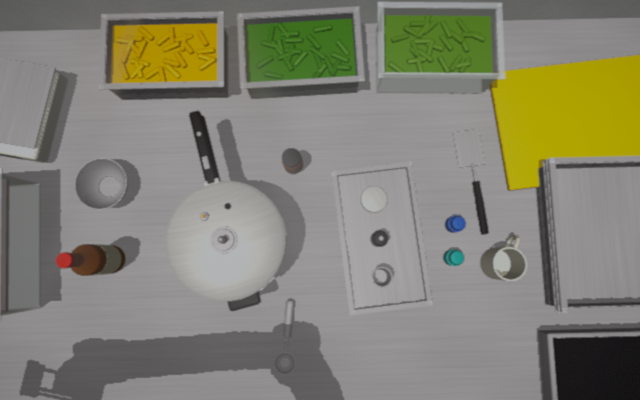

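The valve is the middle part in the tray: top (379,238), scene (253,237). The lid nut and pipe are at top (224,239), scene (350,138). I'll enlarge both.

```bash
python3 - <<'E'
import cv2,numpy as np
s=cv2.imread("pics/scene0.png");t=cv2.imread("pics/top0.png")
def c(im,x,y,w=20,h=15,k=20):
    return cv2.resize(im[y-h:y+h,x-w:x+w],None,fx=k,fy=k,interpolation=cv2.INTER_CUBIC)[:h*2*k]
def grid(i,x,y,w,h,k):
    for a in range(0,2*w,5): cv2.putText(i,str(x-w+a),(a*k,10),0,.35,(0,0,255));cv2.line(i,(a*k,0),(a*k,i.shape[0]),(0,0,255),1)
    for b in range(0,2*h,5): cv2.putText(i,str(y-h+b),(0,b*k+10),0,.35,(0,0,255));cv2.line(i,(0,b*k),(i.shape[1],b*k),(0,0,255),1)
    return i
f=lambda im,x,y:grid(c(im,x,y,20,15,10),x,y,20,15,10)
cv2.imwrite("pics/crop0.png",np.vstack([np.hstack([f(t,380,240),f(t,224,238)]),np.hstack([f(s,253,237),f(s,350,138)])]))
E
```

```text
(no output)
```

View pics/crop0.png

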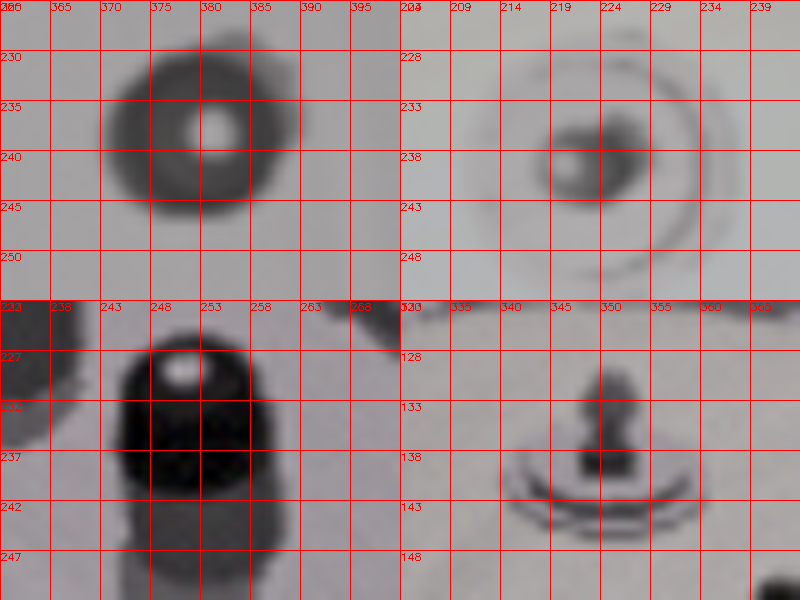

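```bash
cat > h.py <<'E'
import numpy as np,cv2
from plant import manip,cams
def proj(n,X):
    c=cams.calibration(n);f=200/np.tan(np.radians(c['vertical_fov']/2))
    q=np.atleast_2d(X)@np.array(c['R']).T+np.array(c['t']);return np.c_[f*q[:,0]/q[:,2]+c['cx'],f*q[:,1]/q[:,2]+c['cy']]
def back(n,u,v,z):
    c=cams.calibration(n);f=200/np.tan(np.radians(c['vertical_fov']/2));R=np.array(c['R']);C=-R.T@np.array(c['t'])
    d=R.T@np.array([(u-c['cx'])/f,(v-c['cy'])/f,1]);return C+d*(z-C[2])/d[2]
def circ(c,r,n=72):
    a=np.linspace(0,2*np.pi,n);return np.c_[c[0]+r*np.cos(a),c[1]+r*np.sin(a),0*a+c[2]]
def crop(im,n,x,y,w,h,k,circles=()):
    i=cv2.resize(im[y-h:y+h,x-w:x+w],None,fx=k,fy=k,interpolation=cv2.INTER_CUBIC)
    for c,r,col in circles:
        p=(proj(n,circ(c,r))-[x-w,y-h]+.5)*k
        cv2.polylines(i,[np.round(p).astype(int)],False,col,1)
    return i
E
python3 - <<'E'
from h import *
s=np.load("scene0.npz");t=np.load("top0.npz")
print("C",[-np.array(cams.calibration(n)['R']).T@np.array(cams.calibration(n)['t']) for n in("scene","top")])
# valve: top view, hidden edges
print(back("top",379,237.6,.05),back("scene",251.5,231,.05))
print("seat top",back("top",223.7,240,.172),"tip",back("top",221,239,.2), "scene tip",back("scene",350.4,130,.2),"seat",back("scene",350.2,139.5,.172))
print(t['d'][230:248:3,370:390:3]); print(t['d'][230:250:3,212:236:3])
E
```

```text
C [array([ 1.18532474, -0.57731139,  0.76209847]), array([ 0.48459123, -0.05412805,  1.10527051])]
[ 0.52276145 -0.19174949  0.05      ] [ 0.52164349 -0.19584434  0.05      ]
seat top [0.52067776 0.14137374 0.172     ] tip [0.52169252 0.1408592  0.2       ] scene tip [0.52432223 0.13834389 0.2       ] seat [0.52588074 0.13758428 0.172     ]
[[1.1046834 1.1053312 1.103346  1.067846  1.0678259 1.1040558 1.104618 ]
 [1.1017839 1.0778489 1.0511903 1.0514566 1.0464032 1.0476053 1.0991269]
 [1.1020445 1.0650519 1.0478772 1.0471015 1.047603  1.0492598 1.0674152]
 [1.1038612 1.0578432 1.0451024 1.0472497 1.0439625 1.047951  1.0651481]
 [1.0989114 1.064472  1.0421789 1.0445472 1.0459554 1.0473484 1.0960935]
 [1.0979096 1.0983205 1.062735  1.0583181 1.0479465 1.096796  1.0997012]]
[[0.93899965 0.93547064 0.9403173  0.932298   0.93068236 0.9318033
  0.93877673 0.9380257 ]
 [0.93783146 0.9332202  0.93574256 0.9330776  0.9314945  0.932094
  0.9314713  0.93898743]
 [0.93446815 0.9309217  0.93161565 0.91014904 0.9158958  0.93088746
  0.9316648  0.93168515]
 [0.9346437  0.93105686 0.90998775 0.9009384  0.9087035  0.9309888
  0.9301819  0.93008447]
 [0.9347194  0.92936224 0.93089646 0.90940964 0.9169647  0.92906433
  0.92843974 0.9324268 ]
 [0.9339847  0.93042505 0.9290097  0.9295871  0.9306509  0.92964303
  0.9302375  0.933656  ]
 [0.9378395  0.93692106 0.93002105 0.9292932  0.9300892  0.9277625
  0.93314433 0.93425053]]
```

```bash
cat > ov.py <<'E'
from h import *
import sys
def go(out,V,S,sp="pics/scene0.png",tp="pics/top0.png"):
    s=cv2.imread(sp);t=cv2.imread(tp)
    G,R,B=(0,255,0),(0,0,255),(255,100,0)
    V=np.array(V);S=np.array(S)
    vc=[(V+[0,0,.0],.0195,G),(V+[0,0,.036],.0195,G),(V+[0,0,.037],.017,R),(V+[0,0,.056],.015,B)]
    sc=[(S,.022,G),(S+[0,0,.016],.008,R),(S+[0,0,.028],.0025,B)]
    def px(n,P): return np.round(proj(n,P)[0]).astype(int)
    tiles=[]
    for n,im in(("top",t),("scene",s)):
        a=px(n,V+[0,0,.03]);b=px(n,S+[0,0,.01])
        tiles.append(np.hstack([crop(im,n,*a,20,15,10,vc),crop(im,n,*b,20,15,10,sc)]))
    cv2.imwrite(out,np.vstack(tiles))
E
python3 - <<'E'
from ov import *
go("pics/ov1.png",[.522,-.193,.002],[.5225,.140,.172])
E
```

```text
(no output)
```

View pics/ov1.png

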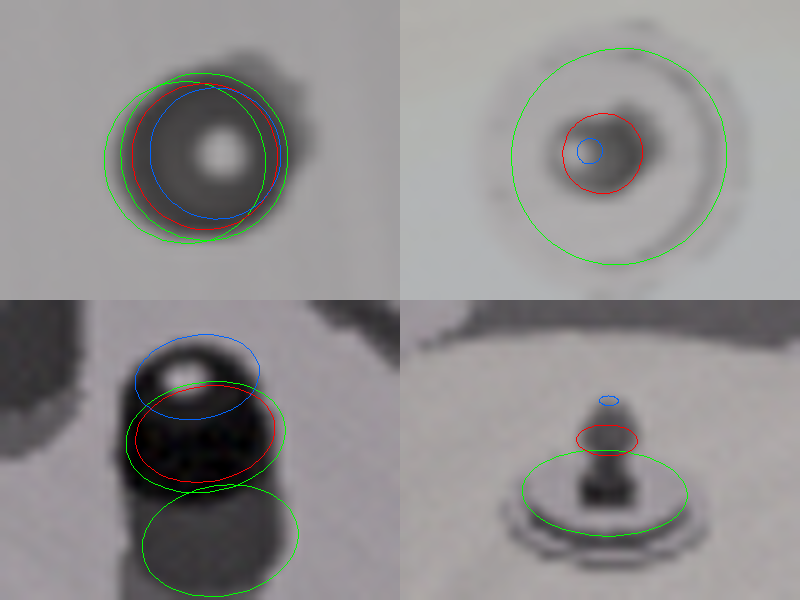

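```bash
python3 -m creep '[{"linear":[20,-40,10],"rotation":[0,0,0]},{"linear":[40,-80,20],"rotation":[0,0,0]},{"linear":[60,-120,30],"rotation":[0,0,0]},{"linear":[80,-160,40],"rotation":[0,0,0]},{"linear":[100,-200,50],"rotation":[0,0,0]},{"linear":[120,-240,50],"rotation":[0,0,0]},{"linear":[140,-280,50],"rotation":[0,0,0]},{"linear":[160,-320,50],"rotation":[0,0,0]}]' 100 40
```

```text
clock: 0.9
tcp_pos: [0.3047, 0.3119, 0.2767]
tool_rot: [0.0, 0.112, 0.994, 0.0]
force: [1.2, 0.6, -0.2]
gripper_width: 0.0918
```

```bash
python3 -m creep '[{"linear":[20,-42,0],"rotation":[0,0,0]},{"linear":[40,-84,0],"rotation":[0,0,0]},{"linear":[58,-126,0],"rotation":[0,0,0]},{"linear":[76,-168,0],"rotation":[0,0,0]},{"linear":[94,-210,0],"rotation":[0,0,0]},{"linear":[112,-252,0],"rotation":[0,0,0]},{"linear":[130,-294,0],"rotation":[0,0,0]},{"linear":[148,-336,0],"rotation":[0,0,0]}]'
python3 -m creep '[{"linear":[18,-42,0],"rotation":[0,0,0]},{"linear":[36,-84,0],"rotation":[0,0,0]},{"linear":[54,-126,0],"rotation":[0,0,0]},{"linear":[70,-170,-40],"rotation":[0,0,0]},{"linear":[70,-171,-80],"rotation":[0,0,0]},{"linear":[70,-171,-120],"rotation":[0,0,0]},{"linear":[70,-171,-150],"rotation":[0,0,0]},{"linear":[70,-171,-170],"rotation":[0,0,0]}]' 75
python3 - <<'E'
from h import *
s=manip.read_state();print(s['clock'],s['tcp_pos'],s['tool_rot'],s['force'],s['joint_pos'])
out=[]
for n in("top","scene"):
    p,d=cams.grab_frame(n);cv2.imwrite(f"pics/{n}1.png",p)
    a=np.round(proj(n,[.522,-.193,.06])[0]).astype(int)
    out.append(crop(p,n,*a,40,30,10 if 0 else 10,[]))
cv2.imwrite("pics/a1.png",cv2.resize(np.vstack(out),(400,600)) if 0 else np.hstack([cv2.resize(o,(400,300)) for o in out]))
E
```

```text
clock: 1.7
tcp_pos: [0.4524, -0.024, 0.2767]
tool_rot: [0.0, 0.112, 0.994, 0.0]
force: [0.2, 1.6, 0.1]
gripper_width: 0.0918
clock: 2.5
tcp_pos: [0.5202, -0.1927, 0.1035]
tool_rot: [-0.002, 0.112, 0.994, 0.0]
force: [0.8, 1.0, 0.4]
gripper_width: 0.0687
2.5 [ 0.52017794 -0.19267161  0.10354745] [-2.27819000e-03  1.11826356e-01  9.93725085e-01  3.63467077e-04] [0.82197415 0.99859193 0.4009751 ] [ 0.11910516  0.46495673  0.23444321  1.90658065 -0.14661322  0.79110347
  1.78003691]
```

View pics/a1.png

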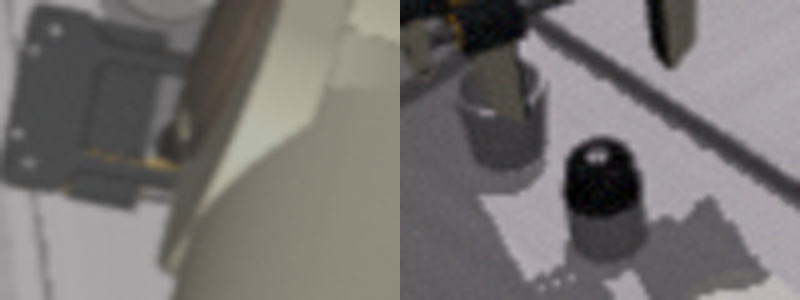

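```bash
python3 - <<'E'
from h import *
p=cv2.imread("pics/scene1.png");s=manip.read_state();T=s['tcp_pos']
print(s['tcp_pos'])
j=np.array([.22,.975,0])
w=s['gripper_width']/2
a=np.round(proj("scene",[.52,-.193,.08])[0]).astype(int)
i=crop(p,"scene",*a,40,30,12 if 0 else 10,[(T,.002,(0,0,255)),(T+j*w,.002,(0,255,0)),(T-j*w,.002,(0,255,0)),((T[0],T[1],.058),.015,(255,100,0)),((T[0],T[1],.002),.0195,(255,100,0))])
cv2.imwrite("pics/a2.png",i)
E
```

```text
[ 0.51927592 -0.19216587  0.1032538 ]
```

View pics/a2.png

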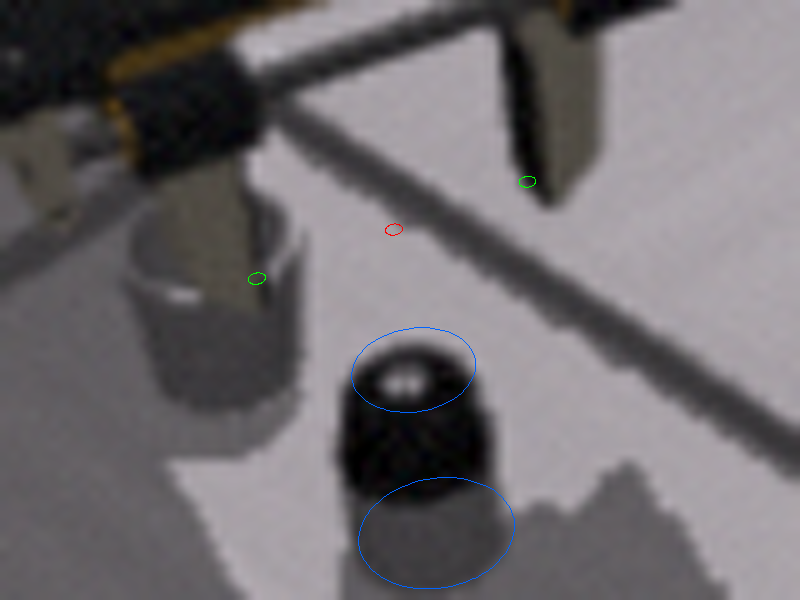

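```bash
python3 -m creep '[{"linear":[1,-1,-25],"rotation":[0,0,0]},{"linear":[1,-1,-50],"rotation":[0,0,0]},{"linear":[1,-1,-70],"rotation":[0,0,0]},{"linear":[1,-1,-82],"rotation":[0,0,0]},{"linear":[1,-1,-88],"rotation":[0,0,0]},{"linear":[1,-1,-88],"rotation":[0,0,0]}]'
python3 - <<'E'
from h import *
s=manip.read_state();print(s['clock'],s['tcp_pos'],s['force'],s['gripper_width'])
p,d=cams.grab_frame("scene");cv2.imwrite("pics/scene2.png",p)
cv2.imwrite("pics/a3.png",crop(p,"scene",252,232,40,30,10))
E
```

```text
clock: 3.2
tcp_pos: [0.5233, -0.1942, 0.0188]
tool_rot: [-0.0, 0.112, 0.994, 0.0]
force: [-1.1, 0.6, -0.3]
gripper_width: 0.0687
3.2 [ 0.5233261  -0.19419902  0.01884304] [-1.12405941  0.6292236  -0.26788297] 0.06869008606126031
```

View pics/a3.png

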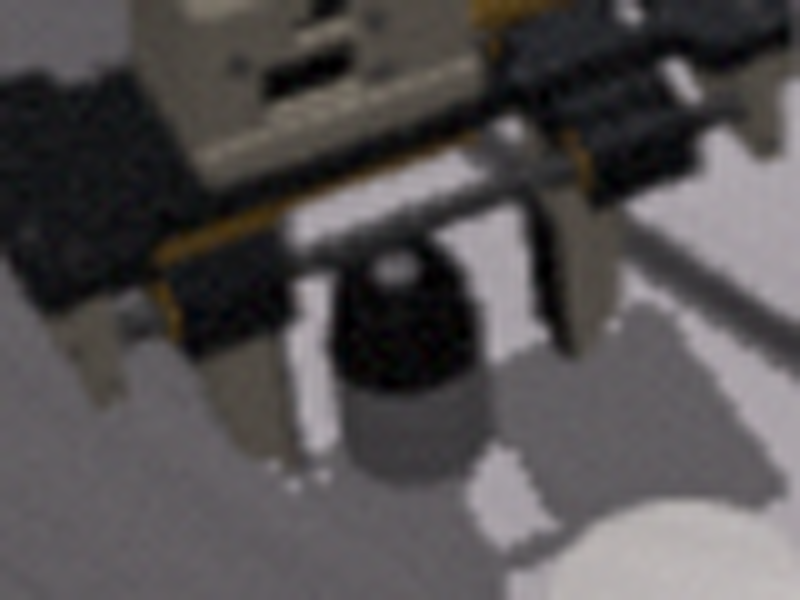

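```bash
python3 -m creep '[{"linear":[0,-1,-4],"rotation":[0,0,0]},{"linear":[0,-1,-4],"rotation":[0,0,0]}]'
python3 -m creep '[{"linear":[0,0,0],"rotation":[0,0,0]},{"linear":[0,0,0],"rotation":[0,0,0]},{"linear":[0,0,0],"rotation":[0,0,0]},{"linear":[0,0,0],"rotation":[0,0,0]},{"linear":[0,0,0],"rotation":[0,0,0]},{"linear":[0,0,0],"rotation":[0,0,0]}]' 20 50
python3 - <<'E'
from h import *
s=manip.read_state();print(s['clock'],s['tcp_pos'],s['force'],s['gripper_width'])
p,d=cams.grab_frame("scene");cv2.imwrite("pics/scene3.png",p)
cv2.imwrite("pics/a4.png",crop(p,"scene",252,232,40,30,10))
E
```

```text
clock: 3.45
tcp_pos: [0.5236, -0.1955, 0.0152]
tool_rot: [0.0, 0.112, 0.994, -0.0]
force: [-0.4, -0.2, -0.0]
gripper_width: 0.069
clock: 4.05
tcp_pos: [0.5233, -0.1953, 0.0149]
tool_rot: [0.0, 0.112, 0.994, -0.0]
force: [-0.1, 1.0, 1.0]
gripper_width: 0.0384
4.05 [ 0.52331722 -0.19527371  0.01485438] [-0.07938794  1.02850254  0.99220055] 0.03843507499560605
```

View pics/a4.png

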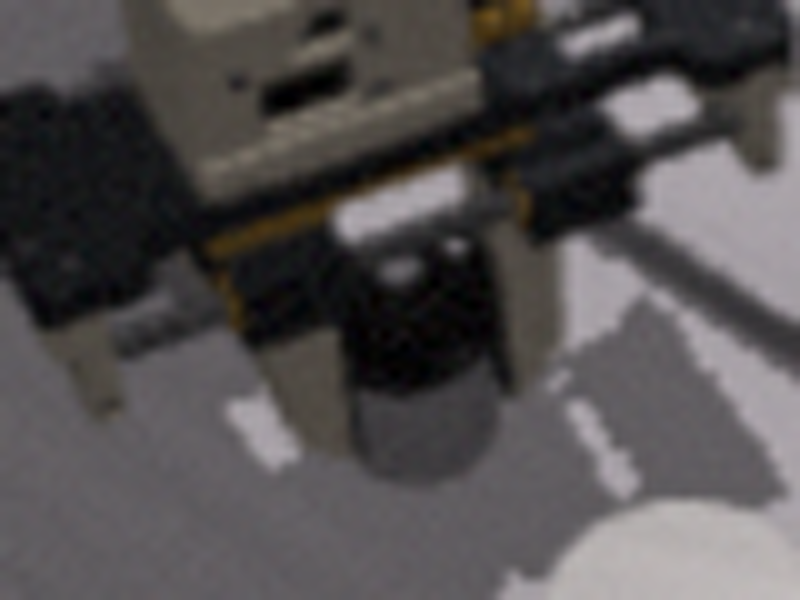

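```bash
python3 -m creep '[{"linear":[0,0,5],"rotation":[0,0,0]},{"linear":[0,0,20],"rotation":[0,0,0]},{"linear":[0,0,50],"rotation":[0,0,0]},{"linear":[0,0,90],"rotation":[0,0,0]},{"linear":[0,0,130],"rotation":[0,0,0]},{"linear":[0,0,170],"rotation":[0,0,0]},{"linear":[0,0,210],"rotation":[0,0,0]},{"linear":[0,0,230],"rotation":[0,0,0]}]' - 60
python3 -m creep '[{"linear":[0,30,0],"rotation":[0,0,0]},{"linear":[0,75,0],"rotation":[0,0,0]},{"linear":[0,120,0],"rotation":[0,0,0]},{"linear":[0,165,0],"rotation":[0,0,0]},{"linear":[0,210,0],"rotation":[0,0,0]},{"linear":[0,255,0],"rotation":[0,0,0]},{"linear":[0,300,0],"rotation":[0,0,0]},{"linear":[0,320,0],"rotation":[0,0,0]}]'
python3 -m creep '[{"linear":[0,10,0],"rotation":[0,0,0]},{"linear":[0,14,0],"rotation":[0,0,0]},{"linear":[0,14,0],"rotation":[0,0,0]}]'
python3 - <<'E'
from h import *
s=manip.read_state();print(s['clock'],s['tcp_pos'],s['tool_rot'],s['force'],s['gripper_width'])
o=[]
for n in("scene","top"):
    p,d=cams.grab_frame(n);cv2.imwrite(f"pics/{n}4.png",p)
    a=np.round(proj(n,[.523,.14,.23])[0]).astype(int);print(n,a)
    o.append(crop(p,n,*a,40,30,10))
cv2.imwrite("pics/a5.png",o[0])
E
```

```text
clock: 4.9
tcp_pos: [0.5246, -0.1959, 0.25]
tool_rot: [0.003, 0.112, 0.994, -0.0]
force: [-0.1, 0.2, -1.5]
gripper_width: 0.0385
clock: 5.7
tcp_pos: [0.5223, 0.1303, 0.2459]
tool_rot: [0.0, 0.109, 0.994, 0.001]
force: [-0.5, -0.4, -1.5]
gripper_width: 0.0382
clock: 6.0
tcp_pos: [0.5233, 0.1377, 0.245]
tool_rot: [0.0, 0.112, 0.994, -0.0]
force: [-0.7, -1.6, -1.2]
gripper_width: 0.0382
6.0 [0.52331812 0.13769923 0.24504934] [ 1.55462283e-04  1.12179216e-01  9.93687938e-01 -2.85099142e-04] [-0.74961999 -1.64845764 -1.20975056] 0.03824829299827463
scene [351 119]
top [218 238]
```

View pics/a5.png

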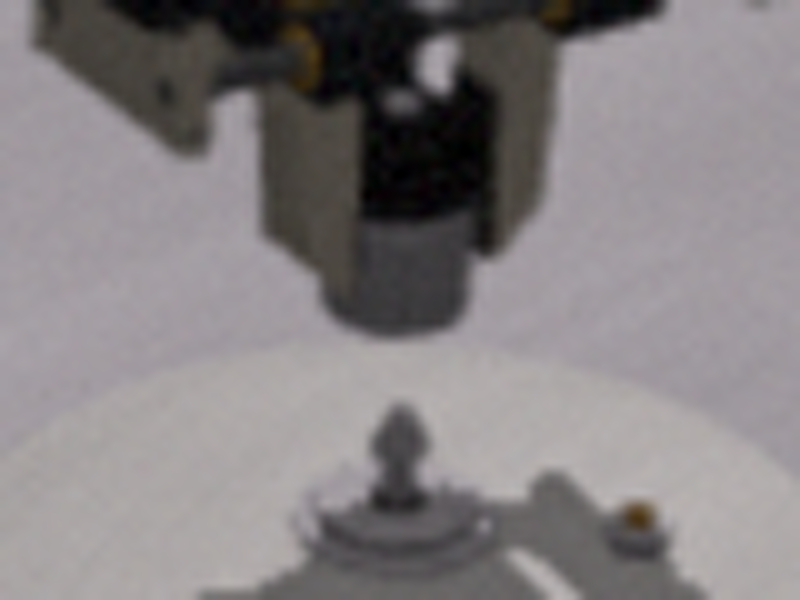

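View pics/top4.png

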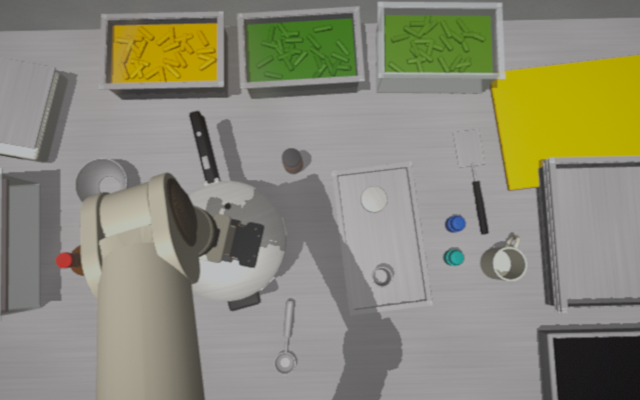

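```bash
python3 - <<'E'
from h import *
p=cv2.imread("pics/scene4.png")
S=np.array([.523,.139,.172]);V=np.array([.523,.1385,.2321])
G,R,B=(0,255,0),(0,0,255),(255,100,0)
i=crop(p,"scene",351,122,27,20,15,[(V,.0195,G),(V+[0,0,.036],.0195,G),(V+[0,0,.037],.017,R),(V+[0,0,.054],.014,B),(S,.022,G),(S+[0,0,.016],.008,R),(S+[0,0,.028],.0025,B),(S,.0045,B)])
cv2.imwrite("pics/a6.png",i)
E
```

```text
(no output)
```

View pics/a6.png

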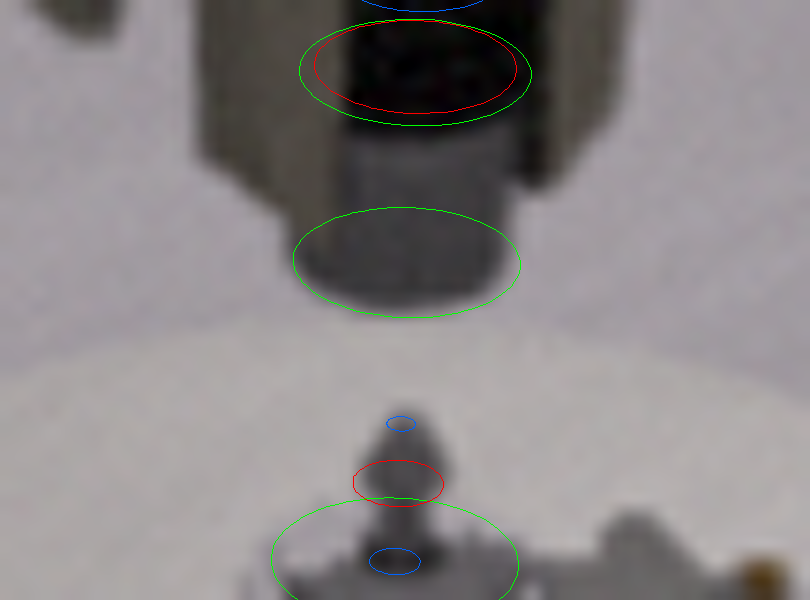

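```bash
python3 -m creep '[{"linear":[1,1,-5],"rotation":[0,0,0]},{"linear":[2,2,-15],"rotation":[0,0,0]},{"linear":[2,2,-25],"rotation":[0,0,0]},{"linear":[2,2,-25],"rotation":[0,0,0]},{"linear":[2,2,-25],"rotation":[0,0,0]}]'
python3 - <<'E'
from h import *
n="scene";p,d=cams.grab_frame(n);cv2.imwrite("pics/scene5.png",p);s=manip.read_state();print(s['clock'],s['tcp_pos'],s['tool_rot'],s['force'])
p=cv2.imread("pics/scene5.png")
S=np.array([.524,.140,.172]);V=np.array([.5250,.1405,s['tcp_pos'][2]-.013])
G,R,B=(0,255,0),(0,0,255),(255,100,0)
i=crop(p,"scene",351,129,27,20,15,[(V,.0195,G),(V+[0,0,.036],.0195,G),(S,.022,G),(S+[0,0,.016],.008,R),(S+[0,0,.028],.0025,B),(S,.0045,B)])
cv2.imwrite("pics/a7.png",i)
cv2.imwrite("pics/a7r.png",crop(p,"scene",351,129,27,20,15))
E
```

```text
clock: 6.6
tcp_pos: [0.5248, 0.1405, 0.2189]
tool_rot: [-0.001, 0.112, 0.994, -0.0]
force: [-0.0, 0.2, -2.0]
gripper_width: 0.038
6.65 [0.52514542 0.1407024  0.21946717] [-2.54544454e-04  1.11650102e-01  9.93747537e-01 -1.48385799e-04] [ 0.07907763  0.34442987 -1.71447955]
```

View pics/a7.png

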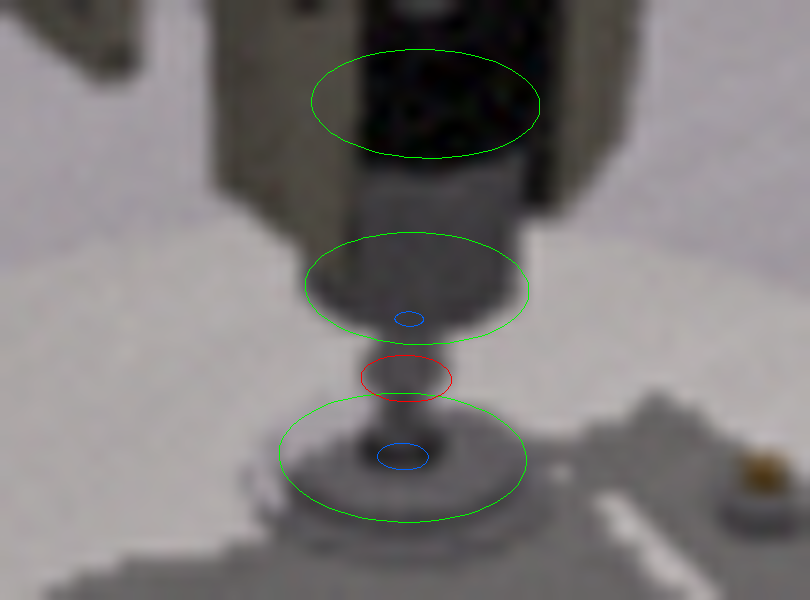

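View pics/a7r.png

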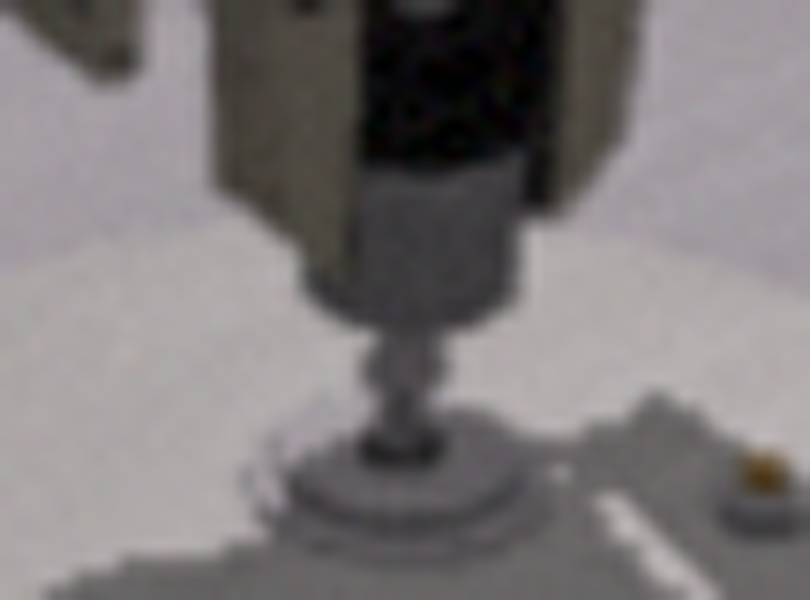

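```bash
python3 -m creep '[{"linear":[0,0,-3],"rotation":[0,0,0]},{"linear":[0,0,-6],"rotation":[0,0,0]},{"linear":[0,0,-9],"rotation":[0,0,0]},{"linear":[0,0,-12],"rotation":[0,0,0]},{"linear":[0,0,-12],"rotation":[0,0,0]},{"linear":[0,0,-12],"rotation":[0,0,0]}]'
python3 - <<'E'
from h import *
n="scene";p,d=cams.grab_frame(n);cv2.imwrite("pics/scene6.png",p)
cv2.imwrite("pics/a8r.png",crop(p,"scene",351,132,27,20,15))
E
```

```text
clock: 7.25
tcp_pos: [0.5252, 0.1408, 0.2076]
tool_rot: [-0.0, 0.112, 0.994, -0.0]
force: [0.4, 0.1, -0.3]
gripper_width: 0.0385
```

View pics/a8r.png

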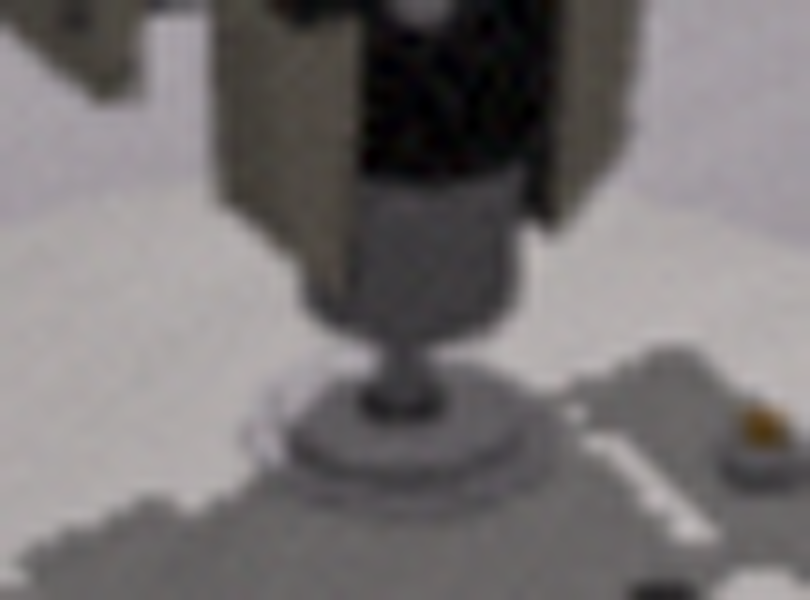

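```bash
python3 -m creep '[{"linear":[0,0,-2],"rotation":[0,0,0]},{"linear":[0,0,-4],"rotation":[0,0,0]},{"linear":[0,0,-6],"rotation":[0,0,0]},{"linear":[0,0,-6],"rotation":[0,0,0]}]'
python3 -m creep '[{"linear":[0,0,-1],"rotation":[0,0,0]},{"linear":[0,0,-2],"rotation":[0,0,0]},{"linear":[0,0,-3],"rotation":[0,0,0]},{"linear":[0,0,-4],"rotation":[0,0,0]},{"linear":[0,0,-4],"rotation":[0,0,0]}]'
python3 -m creep '[{"linear":[0,0,-1],"rotation":[0,0,0]},{"linear":[0,0,-2],"rotation":[0,0,0]},{"linear":[0,0,-2],"rotation":[0,0,0]}]'
```

```text
clock: 7.7
tcp_pos: [0.525, 0.141, 0.2014]
tool_rot: [-0.0, 0.112, 0.994, 0.0]
force: [-0.4, 1.5, -1.2]
gripper_width: 0.0385
clock: 8.2
tcp_pos: [0.5254, 0.1416, 0.1978]
tool_rot: [0.0, 0.111, 0.994, 0.001]
force: [1.2, 3.1, -0.7]
gripper_width: 0.0382
clock: 8.5
tcp_pos: [0.5255, 0.1411, 0.1959]
tool_rot: [0.0, 0.112, 0.994, 0.0]
force: [-0.1, 4.7, -0.0]
gripper_width: 0.0383
```

```bash
python3 -m creep '[{"linear":[0,0.5,0],"rotation":[0,0,0]},{"linear":[0,1,0],"rotation":[0,0,0]},{"linear":[0,1,0],"rotation":[0,0,0]}]'
python3 -m creep '[{"linear":[0,0.5,0],"rotation":[0,0,0]},{"linear":[0,0.5,0],"rotation":[0,0,0]}]'
```

```text
clock: 8.8
tcp_pos: [0.5253, 0.1415, 0.1956]
tool_rot: [0.0, 0.112, 0.994, -0.0]
force: [0.6, 2.7, 0.4]
gripper_width: 0.0385
clock: 9.0
tcp_pos: [0.5253, 0.1417, 0.1956]
tool_rot: [-0.0, 0.112, 0.994, -0.0]
force: [1.0, 1.4, -0.1]
gripper_width: 0.0381
```

```bash
python3 -m creep '[{"linear":[0,0.5,-1],"rotation":[0,0,0]},{"linear":[0,0.5,-2],"rotation":[0,0,0]},{"linear":[0,0.5,-2],"rotation":[0,0,0]}]'
python3 -m creep '[{"linear":[0,0,-1],"rotation":[0,0,0]},{"linear":[0,0,-2],"rotation":[0,0,0]},{"linear":[0,0,-2],"rotation":[0,0,0]}]'
```

```text
clock: 9.3
tcp_pos: [0.5247, 0.142, 0.1932]
tool_rot: [-0.001, 0.112, 0.994, -0.001]
force: [-0.2, -0.3, -1.9]
gripper_width: 0.0384
clock: 9.6
tcp_pos: [0.5245, 0.1425, 0.1907]
tool_rot: [-0.001, 0.112, 0.994, -0.0]
force: [1.2, 0.4, -8.2]
gripper_width: 0.0381
```

```bash
python3 -m creep '[{"linear":[0,0,-1],"rotation":[0,0,0]},{"linear":[0,0,-2],"rotation":[0,0,0]},{"linear":[0,0,-2],"rotation":[0,0,0]}]'
python3 - <<'E'
from h import *
n="scene";p,d=cams.grab_frame(n);cv2.imwrite("pics/scene7.png",p);s=manip.read_state();print(s['tcp_pos'],s['force'])
cv2.imwrite("pics/a9r.png",crop(p,"scene",351,132,27,20,15))
E
```

```text
clock: 9.9
tcp_pos: [0.5246, 0.1425, 0.1891]
tool_rot: [-0.001, 0.112, 0.994, -0.0]
force: [-0.7, -0.6, -5.1]
gripper_width: 0.0382
[0.52458186 0.14252981 0.18917874] [-0.43482858  0.18664378 -6.49617198]
```

View pics/a9r.png

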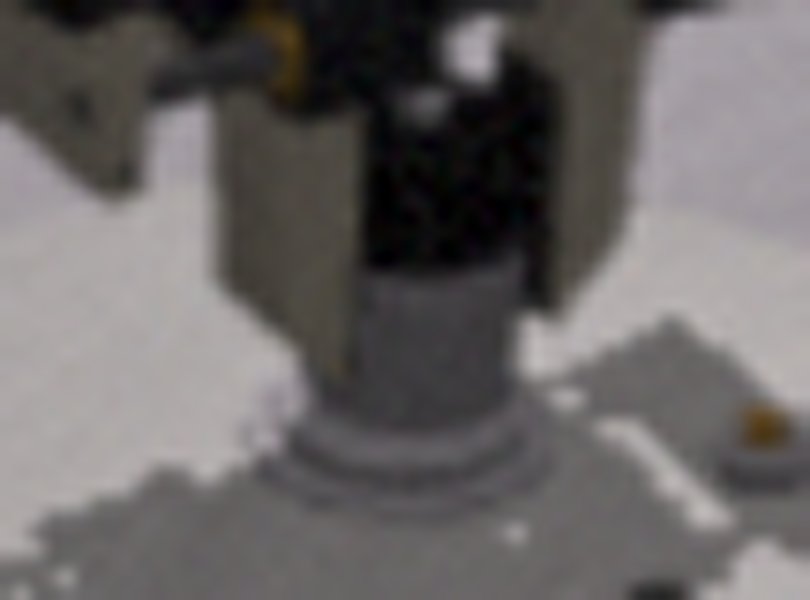

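```bash
python3 -m creep '[{"linear":[0,0,-1],"rotation":[0,0,0]},{"linear":[0,0,-2],"rotation":[0,0,0]},{"linear":[0,0,-2],"rotation":[0,0,0]}]'
python3 -m creep '[{"linear":[0,0,-1],"rotation":[0,0,0]},{"linear":[0,0,-2],"rotation":[0,0,0]},{"linear":[0,0,-2],"rotation":[0,0,0]}]'
```

```text
clock: 10.25
tcp_pos: [0.5255, 0.1427, 0.1881]
tool_rot: [0.0, 0.112, 0.994, 0.0]
force: [-1.8, -0.4, -1.3]
gripper_width: 0.0381
clock: 10.55
tcp_pos: [0.5254, 0.1428, 0.1859]
tool_rot: [0.0, 0.112, 0.994, 0.0]
force: [-0.6, -1.3, -0.5]
gripper_width: 0.0383
```

```bash
python3 -m creep '[{"linear":[0,0,-1],"rotation":[0,0,0]},{"linear":[0,0,-2],"rotation":[0,0,0]},{"linear":[0,0,-2],"rotation":[0,0,0]}]'
python3 -m creep '[{"linear":[0,0,-1],"rotation":[0,0,0]},{"linear":[0,0,-2],"rotation":[0,0,0]},{"linear":[0,0,-2],"rotation":[0,0,0]}]'
```

```text
clock: 10.85
tcp_pos: [0.5254, 0.1428, 0.1848]
tool_rot: [0.0, 0.112, 0.994, 0.0]
force: [-4.5, -2.0, 7.3]
gripper_width: 0.038
clock: 11.15
tcp_pos: [0.5255, 0.1428, 0.1847]
tool_rot: [0.0, 0.112, 0.994, 0.0]
force: [-9.1, -3.0, 20.7]
gripper_width: 0.0384
```

```bash
python3 -m creep '[{"linear":[0,0,1],"rotation":[0,0,0]},{"linear":[0,0,2],"rotation":[0,0,0]},{"linear":[0,0,3],"rotation":[0,0,0]},{"linear":[0,0,4],"rotation":[0,0,0]},{"linear":[0,0,5],"rotation":[0,0,0]},{"linear":[0,0,5],"rotation":[0,0,0]},{"linear":[0,0,5],"rotation":[0,0,0]}]'
python3 - <<'E'
from h import *
p,d=cams.grab_frame("scene");cv2.imwrite("pics/scene8.png",p)
F=[]
for k in range(5):
    cams.grab_frame("scene");F.append(manip.read_state()['force'])
print(np.round(F,1),np.mean(F,0),manip.read_state()['tcp_pos'])
E
```

```text
clock: 11.85
tcp_pos: [0.5253, 0.1428, 0.1866]
tool_rot: [-0.0, 0.112, 0.994, -0.0]
force: [-1.2, -0.3, -1.3]
gripper_width: 0.0384
[[-0.2 -1.5 -1. ]
 [-0.2 -1.4 -2.3]
 [-0.1 -0.9 -0.9]
 [-0.1  0.1 -1.3]
 [-0.1 -0.8 -2. ]] [-0.16344343 -0.89303947 -1.52083765] [0.52528477 0.14282016 0.18669225]
```

```bash
python3 -m creep '[{"linear":[0,0,0.5],"rotation":[0,0,0]},{"linear":[0,0,1],"rotation":[0,0,0]},{"linear":[0,0,1.5],"rotation":[0,0,0]},{"linear":[0,0,2],"rotation":[0,0,0]},{"linear":[0,0,2],"rotation":[0,0,0]}]'
python3 -m creep '[{"linear":[0,0,0.5],"rotation":[0,0,0]},{"linear":[0,0,1],"rotation":[0,0,0]},{"linear":[0,0,1],"rotation":[0,0,0]}]'
```

```text
clock: 12.65
tcp_pos: [0.5252, 0.1427, 0.1886]
tool_rot: [-0.0, 0.112, 0.994, -0.0]
force: [0.7, -1.7, -3.7]
gripper_width: 0.0386
clock: 12.95
tcp_pos: [0.525, 0.1428, 0.1894]
tool_rot: [-0.0, 0.112, 0.994, -0.0]
force: [1.4, 0.4, -6.7]
gripper_width: 0.0383
```

```bash
python3 -m creep '[{"linear":[0,0,0.5],"rotation":[0,0,0]},{"linear":[0,0,1],"rotation":[0,0,0]},{"linear":[0,0,1.4],"rotation":[0,0,0]},{"linear":[0,0,1.4],"rotation":[0,0,0]}]'
python3 -m creep '[{"linear":[0,0,0],"rotation":[0,0,0]}]'
```

```text
clock: 13.35
tcp_pos: [0.5248, 0.1428, 0.1906]
tool_rot: [-0.001, 0.112, 0.994, -0.0]
force: [1.7, -0.2, -12.7]
gripper_width: 0.0384
clock: 13.45
tcp_pos: [0.5248, 0.1429, 0.1906]
tool_rot: [-0.001, 0.112, 0.994, -0.0]
force: [1.3, 0.7, -12.1]
gripper_width: 0.038
```

```bash
for i in 1 ; do python3 -m creep '[{"linear":[0,0,-0.2],"rotation":[0,0,0]},{"linear":[0,0,-0.2],"rotation":[0,0,0]}]'; done
python3 - <<'E'
from h import *
F=[]
for k in range(16):
    p,d=cams.grab_frame("scene");F.append(manip.read_state()['force'])
cv2.imwrite("pics/scene9.png",p)
print(np.round(np.array(F)[:,2],1),np.mean(F,0),manip.read_state()['tcp_pos'])
E
python3 -m creep '[{"linear":[0,0,0],"rotation":[0,0,0]},{"linear":[0,0,0],"rotation":[0,0,0]},{"linear":[0,0,0],"rotation":[0,0,0]},{"linear":[0,0,0],"rotation":[0,0,0]},{"linear":[0,0,0],"rotation":[0,0,0]},{"linear":[0,0,0],"rotation":[0,0,0]},{"linear":[0,0,0],"rotation":[0,0,0]}]'
```

```text
clock: 13.65
tcp_pos: [0.5248, 0.1429, 0.1907]
tool_rot: [-0.0, 0.112, 0.994, -0.0]
force: [2.2, -0.0, -13.0]
gripper_width: 0.0384
[-12.9 -13.6 -13.  -13.1 -13.5 -13.  -12.1 -12.7 -13.6 -13.5 -12.8 -13.5
 -12.7 -13.4 -12.6 -12.6] [  0.38533615   0.92328017 -13.04303309] [0.52506694 0.14284265 0.19086009]
clock: 15.15
tcp_pos: [0.5252, 0.1428, 0.1909]
tool_rot: [-0.0, 0.112, 0.994, 0.0]
force: [0.5, 1.8, -12.8]
gripper_width: 0.0381
```

```bash
python3 -m creep '[{"linear":[0,0,-0.3],"rotation":[0,0,0]},{"linear":[0,0,-0.5],"rotation":[0,0,0]},{"linear":[0,0,-0.5],"rotation":[0,0,0]}]'
python3 - <<'E'
from h import *
F=[]
for k in range(8):
    p,d=cams.grab_frame("scene");F.append(manip.read_state()['force'])
print(np.round(np.array(F)[:,2],1),np.mean(F,0),manip.read_state()['tcp_pos'])
E
```

```text
clock: 15.45
tcp_pos: [0.5253, 0.1428, 0.1906]
tool_rot: [0.0, 0.112, 0.994, 0.0]
force: [0.1, 0.0, -11.6]
gripper_width: 0.0383
[-11.  -11.9 -11.3 -10.5 -10.7 -11.9 -11.8 -12. ] [ -0.88168673   0.8379517  -11.38260176] [0.5252635  0.14279437 0.19048676]
```

```bash
python3 -m creep '[{"linear":[0,0,0],"rotation":[0,0,0]},{"linear":[0,0,0],"rotation":[0,0,0]},{"linear":[0,0,0],"rotation":[0,0,0]},{"linear":[0,0,0],"rotation":[0,0,0]},{"linear":[0,0,0],"rotation":[0,0,0]},{"linear":[0,0,0],"rotation":[0,0,0]},{"linear":[0,0,0],"rotation":[0,0,0]},{"linear":[0,0,0],"rotation":[0,0,0]}]'
python3 - <<'E'
from h import *
F=[]
for k in range(10):
    p,d=cams.grab_frame("scene");F.append(manip.read_state()['force'])
cv2.imwrite("pics/scene10.png",p)
print(np.round(np.array(F)[:,2],1),np.mean(F,0),manip.read_state()['tcp_pos'])
cv2.imwrite("pics/a10.png",crop(p,"scene",351,132,27,20,15))
E
```

```text
clock: 16.65
tcp_pos: [0.5252, 0.1428, 0.1904]
tool_rot: [-0.0, 0.112, 0.994, 0.0]
force: [-0.7, 1.6, -11.9]
gripper_width: 0.0384
[-11.4 -10.8 -10.8 -11.5 -10.8 -11.5 -10.9 -11.4 -10.7 -10.2] [ -0.79872606   0.77959204 -11.0100858 ] [0.52525073 0.14278362 0.19045474]
```

View pics/a10.png

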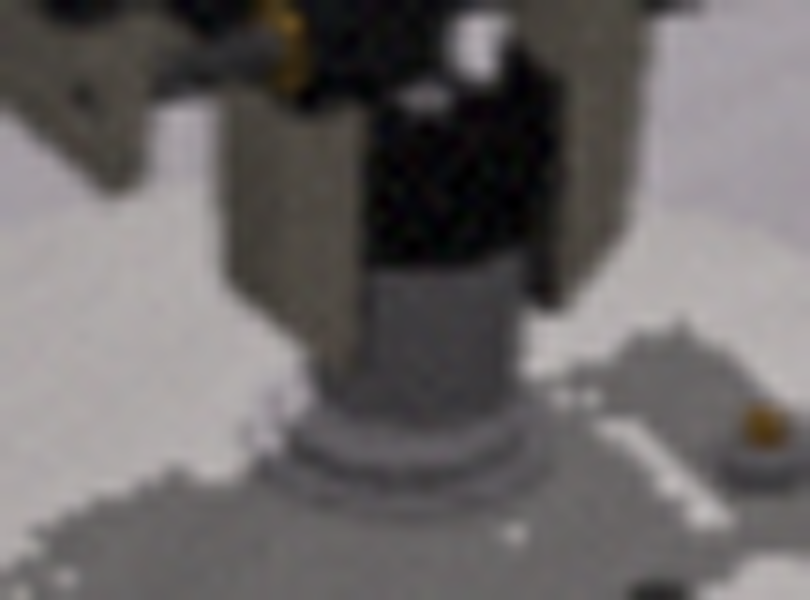

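```bash
python3 -m creep '[{"linear":[0,0,-1],"rotation":[0,0,0]},{"linear":[0,0,-2],"rotation":[0,0,0]},{"linear":[0,0,-3],"rotation":[0,0,0]},{"linear":[0,0,-4],"rotation":[0,0,0]},{"linear":[0,0,-5],"rotation":[0,0,0]},{"linear":[0,0,-6],"rotation":[0,0,0]},{"linear":[0,0,-6],"rotation":[0,0,0]},{"linear":[0,0,-6],"rotation":[0,0,0]}]'
```

```text
clock: 17.95
tcp_pos: [0.5256, 0.1428, 0.1848]
tool_rot: [0.0, 0.112, 0.994, 0.0]
force: [-3.0, -1.4, 3.5]
gripper_width: 0.0381
```

```bash
python3 -m creep '[{"linear":[0,0,0],"rotation":[0,0,0]},{"linear":[0,0,0],"rotation":[0,0,0]},{"linear":[0,0,0],"rotation":[0,0,0]},{"linear":[0,0,0],"rotation":[0,0,0]},{"linear":[0,0,0],"rotation":[0,0,0]}]' 70
python3 -m creep '[{"linear":[0,0,10],"rotation":[0,0,0]},{"linear":[0,0,30],"rotation":[0,0,0]},{"linear":[0,0,60],"rotation":[0,0,0]},{"linear":[0,0,100],"rotation":[0,0,0]},{"linear":[-20,0,140],"rotation":[0,0,0]},{"linear":[-60,0,160],"rotation":[0,0,0]},{"linear":[-100,0,160],"rotation":[0,0,0]},{"linear":[-110,0,160],"rotation":[0,0,0]}]'
python3 -m creep '[{"linear":[0,-45,0],"rotation":[0,0,0]},{"linear":[0,-90,0],"rotation":[0,0,0]},{"linear":[0,-135,0],"rotation":[0,0,0]},{"linear":[0,-180,0],"rotation":[0,0,0]},{"linear":[0,-220,0],"rotation":[0,0,0]},{"linear":[0,-250,0],"rotation":[0,0,0]},{"linear":[0,-250,0],"rotation":[0,0,0]}]'
python3 - <<'E'
from ov import *
for n in("scene","top"):
    p,d=cams.grab_frame(n);cv2.imwrite(f"pics/{n}11.png",p)
go("pics/fin.png",[.523,.1415,.172],[.523,.1415,.172],"pics/scene11.png","pics/top11.png")
E
```

```text
clock: 18.45
tcp_pos: [0.5254, 0.1429, 0.1844]
tool_rot: [0.0, 0.112, 0.994, 0.0]
force: [0.1, 0.5, -0.1]
gripper_width: 0.0642
clock: 19.25
tcp_pos: [0.4124, 0.1432, 0.3461]
tool_rot: [0.001, 0.111, 0.994, 0.001]
force: [0.2, 0.0, -0.3]
gripper_width: 0.0643
clock: 19.95
tcp_pos: [0.4149, -0.1121, 0.3451]
tool_rot: [0.001, 0.115, 0.993, -0.001]
force: [-0.4, 0.6, -1.1]
gripper_width: 0.0642
```

View pics/fin.png

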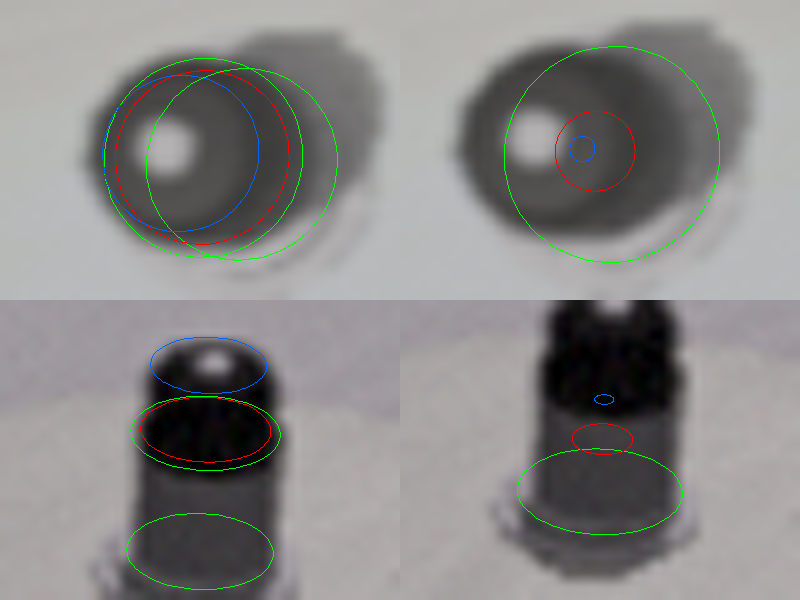

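View pics/top11.png

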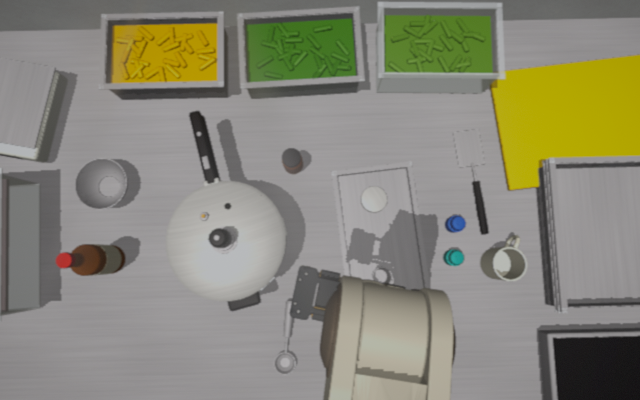

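View pics/scene11.png

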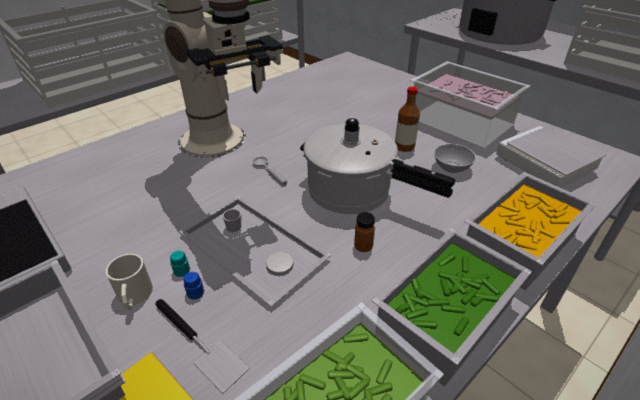

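The valve stands upright on the nut at scene (352,130) and top (219,238). The measuring cup, jar lid and pepper jar are at the same pixels as before, so I'm handing in.

```bash
python3 -c "
from plant import manip
print(manip.read_state()['clock']);print(manip.hand_in())"
```

```text
20.05
the job is handed in; nothing more can be done
None
```

The valve is clicked onto the vent pipe, its clip held the pull, and I left it sitting home and upright. I handed the job in at about 20 s.

- **Fitting:** I gripped the valve by its steel cup rather than the knob. About 11 mm above the seat I corrected it sideways by 2 mm, because the force reading showed it was off the pipe's axis. The clip then snapped past the bead, and I pressed the valve onto its seat with about 20 N.
- **Pull test:** The first 1.5 s of the pull was slightly strong, about 11.5 N net of the valve's weight. I eased it to about 10 N and held that for a further 1.5 s or more. The clip held throughout, with no sign of slipping in the grip.
- **Last checks:** Let down, the valve stopped at the same height as when first pressed home. The final pictures show it upright on the nut, the measuring cup, jar lid and pepper jar where they were, and the gripper clear of everything.
- **Not settled:** I never caught the 6–12 N push as the clip went over the bead, because it fell between force readings. The evidence that it clicked is the downward pull just after, the free play, and the 10 N hold. The two cameras also differed by 2–4 mm, so I aligned the valve to the pipe within one camera's view and by the force reading.

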